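Step the copy-stand filter wheel to the red filter

ROBOT

A 6-joint arm with a two-finger parallel gripper is mounted at the origin on the work surface. World frame = base frame: x ahead of the robot, y to its left, z up, the work surface at z = 0. Lengths are in m, angles in rad, forces in N, time in s.
With the tool pointing down it reaches from about 0.225 to 0.875 m from the base axis. Payload 3.4 kg.
Tool frame: the origin (TCP) lies at the centre of the arm's flange, where the gripper is bolted on; the fingertips stand manip.tcp_to_tips ahead of it and the grasp point (between the pads) lies 155 mm ahead of it (manip.tcp_to_tips is the distance from the TCP to the fingertips, in m); z points along the fingers, y is the line along which they close (so a half turn about z gives the same grasp; the last joint's range is limited). The gripper opens to 85 mm and grips with 20 to 120 N. Pads are 22 mm wide; open, the fingers measure 114 mm over their backs; the gripper's body (76 mm by 85 mm) begins 54 mm behind the grasp point. The pads swing forward as they close: fully open they stand 13 mm farther back than shut.
Start: joints at [1.076, 0.276, 1.505, -0, 1.361, -0.121], TCP at [0.21, 0.535, 0.405] pointing down, gripper open.
Joint ranges: [-2.89, 2.89], [-0.75, 2.08], [0.22, 2.7], [-1.18, 4.32], [0.11, 2.71], [-2.7, 2.7]. Speed limits (rad/s): [2.57, 2.57, 3.14, 3.14, 3.14, 3.14].

INTERFACE

Orientations are given as a unit quaternion [w, x, y, z].
In Python, from rig import sensors, imaging, manip gives the robot as it stands. The module is installed in compiled form; this text tells all that it offers.
- The arm moves only by the tool jog_arm, never from a script. Its argument "plan" is a list of rows, each an object of numbers: "dx", "dy", "dz": the shift along the tool's x, y, z in mm; "ax", "ay", "az": the turn, a rotation vector about the tool's x, y, z in units of 6 degrees (1.0 is 6 degrees); "grip": the closure, from 0 (fully open) to 1 (shut). A call has 1 to 20 rows; each row shifts and turns the commanded pose from where the row before left it, along the tool's axes as they then stand; what a row does not reach is not made up. A row lasts 1/12 s, in which the tool goes at most 41.7 mm and 7.16 degrees, less where a joint would pass 70% of its speed; a pose out of reach is approached as far as the arm can. A call is refused whole if a number of a shift passes 41.7 or a number of a turn 1, either way. A call with a gripper value outside its range is refused whole. The fingers move at their own pace and stop on an object; "grip_force" is the grip in N (left out, the last holds). Time passes only in rows, so rows that do not move let the fingers close. It gives the time, the measured TCP pose, the force, the opening and the grip force at its end, in the units of the state.
- sensors.get_state(): the state, without advancing time (a new reading comes with each control period).
- imaging.get_image(name): name is "scene" or "top" or "wrist"; returns a dict with "image" (480x640x3 uint8, red, green, blue), "K" (3x3 intrinsics, pixels), "extrinsics" (4x4, takes a point from world to camera coordinates). Camera axes: x right, y up, looking along -z (the intrinsics and any distortion apply to the point x, -y, -z); pixel columns grow to the right and rows downward; lengths in m; the calibration is good to about 2 mm. A picture is of the moment at which its call begins. There is no depth.
- manip.sign_off(): hands the job in; it is judged then, once.
The state is a dict: "clock": time; "qpos": joint angles; "qd": joint speeds; "effort": joint torques, N m; "position": TCP position; "ee_rot": TCP orientation; "contact_force": force on the tool from outside, world axes, zero at the start; "moment": the same for the moment, N m; "width": finger opening in m; "gripper_force": force on a finger pad.
Only numpy, scipy, OpenCV 4.12 (cv2) and the standard library are available. Lean on these libraries where they do the work, as an engineer would, in place of code of your own. Each camera call takes 0.05 s, during which the arm holds its last target. There are 200 camera calls.

TASK

The camera on the copy stand photographs the little vase through a six-place filter wheel: push the wheel round by its coloured finger tabs, with a fingertip or the outside of the fingers, until the filter with the red tab has clicked in straight under the lens. Only push the tabs from the side, do not pinch them between the fingers. Keep off the filter glass and the camera, and leave the vase and all other loose things where they stand.

Things in the scene. Friction and masses are not known exactly. Their poses are not given: they have to be found in the camera images.
- wheel (a joint): turn of the filter wheel, rad, endless; positive = counter-clockwise from above. 0 (mod 2 pi) = red filter under the lens; +pi/3 brings black there, -pi/3 yellow. A spring roller clicks it into each multiple of pi/3: about 4.5 N at a tab starts it, the spring resists up to half way (30 deg), then throws it on into the next click. At the start it snaps into a click within 0.5 s, not red's
- wheel_axis (a point): point on the wheel's vertical axle at the wheel's mid-plane, 170 mm above the table. Grey disc 196 mm across, 6 mm thick, with six tinted filters of 49 mm set 65 mm from the axle, counter-clockwise: red, yellow, green, blue, white, black. Cap on the axle to 13 mm above the mid-plane. Axes as the stand's: x from axle to lens, z up
- lens_axis (a point): where the camera's vertical line of sight crosses the wheel's mid-plane, 65 mm from wheel_axis along stand x. The lens, 68 mm thick, hangs 11 mm above the mid-plane here; the black camera body above it (132 mm wide along stand y) fills 243 to 313 mm above the table, from 16 to 135 mm from the axle along stand x
- red_filter (a point): centre of the red filter, in the wheel's mid-plane, on the same ray from the axle as the red tab
- stand: copy stand, fixed; origin on the table below the axle, x towards the lens, z up. Grey board 18 mm thick, x -115 to +235, y -260 to +180 mm. Column 40 mm square, 435 mm tall, at x +65, y -215; from it a 30 mm wide bar runs to the axle 19 to 29 mm below the wheel's mid-plane, and the camera's arm at 271 to 301 mm above the table
- camera: the camera with lens and arm, fixed to the stand (origin as the stand's): not to be touched
- glass: the six filter glasses in the wheel (origin on the axle at the mid-plane, turns with the wheel): tinted discs flush with the wheel's top face, not to be touched
- red_tab (a point): centre of the top edge of the red finger tab: upright red plastic fin outside the wheel's rim on the ray of the red filter, 10 mm thick, 40 mm long radially (100 to 140 mm from the axle), from 3 mm below the wheel's mid-plane to 25 mm above it. The point is 120 mm from the axle, 195 mm above the table; fins are 60 degrees apart
- yellow_tab (a point): centre of the top edge of the yellow finger tab: upright yellow plastic fin outside the wheel's rim on the ray of the yellow filter, 10 mm thick, 40 mm long radially (100 to 140 mm from the axle), from 3 mm below the wheel's mid-plane to 25 mm above it. The point is 120 mm from the axle, 195 mm above the table; fins are 60 degrees apart
- green_tab (a point): centre of the top edge of the green finger tab: upright green plastic fin outside the wheel's rim on the ray of the green filter, 10 mm thick, 40 mm long radially (100 to 140 mm from the axle), from 3 mm below the wheel's mid-plane to 25 mm above it. The point is 120 mm from the axle, 195 mm above the table; fins are 60 degrees apart
- blue_tab (a point): centre of the top edge of the blue finger tab: upright blue plastic fin outside the wheel's rim on the ray of the blue filter, 10 mm thick, 40 mm long radially (100 to 140 mm from the axle), from 3 mm below the wheel's mid-plane to 25 mm above it. The point is 120 mm from the axle, 195 mm above the table; fins are 60 degrees apart
- white_tab (a point): centre of the top edge of the white finger tab: upright white plastic fin outside the wheel's rim on the ray of the white filter, 10 mm thick, 40 mm long radially (100 to 140 mm from the axle), from 3 mm below the wheel's mid-plane to 25 mm above it. The point is 120 mm from the axle, 195 mm above the table; fins are 60 degrees apart
- black_tab (a point): centre of the top edge of the black finger tab: upright black plastic fin outside the wheel's rim on the ray of the black filter, 10 mm thick, 40 mm long radially (100 to 140 mm from the axle), from 3 mm below the wheel's mid-plane to 25 mm above it. The point is 120 mm from the axle, 195 mm above the table; fins are 60 degrees apart
- vase: small terracotta vase with black foot and neck, 62 mm wide, 92 mm tall, loose on the board under the lens; origin at the centre of its underside
- grey_scale: black bar with five grey patches, 30 x 80 x 20 mm, loose on the board; origin under its centre
- lens_cap: black lens cap, 61 mm across, 9 mm thick, loose on the board; origin under its centre
- sherd_rest: cork disc 60 mm across and 16 mm high with a blue glazed sherd on it (top at 27 mm), loose on the board; origin under its centre
- enamel_tray: white enamel tray with blue rim, 230 x 320 x 45 mm, holding sherds, loose on the table; origin under its centre
- mug: white mug, 82 mm across, 95 mm tall, loose; origin under its centre
- solvent_bottle: amber bottle with black cap, 56 mm across, 130 mm tall, loose; origin under its centre
- brush: brush 190 mm long lying on the table; origin under its middle

How it is judged:
By the outcome, as a careful person would: the job done as asked, in the order asked, and still so for the second after the job is handed in, with the robot touching nothing.
It also fails if it takes over 61 s, if anything falls off the work surface, if the arm or the gripper's body presses on something with over 40 N, if the wrist force passes 120 N, or if a joint passes its speed limit or range.

## Working session

There is one attempt and no reset: what is moved stays moved. The work goes in short steps, Python scripts to look and compute and a tool call to move; the robot and the scene stay as the last step left them, time stands still between calls to the robot, and variables do not carry over. Pictures are saved under pics/ and viewed, at most 10 in all, crops included, and the job is handed in when it is done.

Besides the shell and the picture viewer there is one more tool, called after "Call:" as name([rows], argument=value, ...), one row to a line, values as JSON. jog_arm: Moves the arm, as the interface text tells. Its arguments: {"type":"object","properties":{"plan":{"type":"array"},"grip_force":{"type":"number"}},"required":["plan"]}

```bash
mkdir -p pics
cat > h.py <<'E'
import numpy as np, cv2
from rig import sensors, imaging, manip
def grab(n,f):
    d=imaging.get_image(n); cv2.imwrite(f'pics/{f}.png',d['image'][:,:,::-1]); np.savez(f'pics/{f}.npz',**d); return d
def load(f): return np.load(f'pics/{f}.npz')
def ray(d,u,v):
    E=d['extrinsics'];R=E[:3,:3];t=E[:3,3];p=np.linalg.inv(d['K'])@[u,v,1]
    return -R.T@t, R.T@np.array([p[0],-p[1],-p[2]])
def onz(d,u,v,z):
    c,r=ray(d,u,v); return c+r*(z-c[2])/r[2]
def proj(d,P):
    E=d['extrinsics'];q=E[:3,:3]@np.asarray(P,float)+E[:3,3]; p=d['K']@[q[0],-q[1],-q[2]]; return p[:2]/p[2]
E
python3 - <<'E'
from h import *
s=sensors.get_state();print(s['clock'],s['position'],s['ee_rot'],s['width'],manip.tcp_to_tips)
a=grab('top','top0');b=grab('scene','sc0')
for d in(a,b):print(d['K'],ray(d,320,240))
E
```

```text
0.0 [0.20988012 0.53509252 0.40381901] [-2.81615652e-04  1.85829655e-01  9.82581531e-01 -8.92085839e-04] 0.08524362255266162 0.1734
[[502.93233471   0.         316.59719964]
 [  0.         502.93233471 235.4017518 ]
 [  0.           0.           1.        ]] (array([ 0.33112663, -0.0041186 ,  1.36358754]), array([ 0.14893294,  0.01832824, -0.98874285]))
[[555.98098383   0.         315.57223676]
 [  0.         555.98098383 245.85060652]
 [  0.           0.           1.        ]] (array([ 1.01253695, -0.25573682,  1.77380107]), array([-0.28956732,  0.16368373, -0.94315034]))
```

View pics/top0.png

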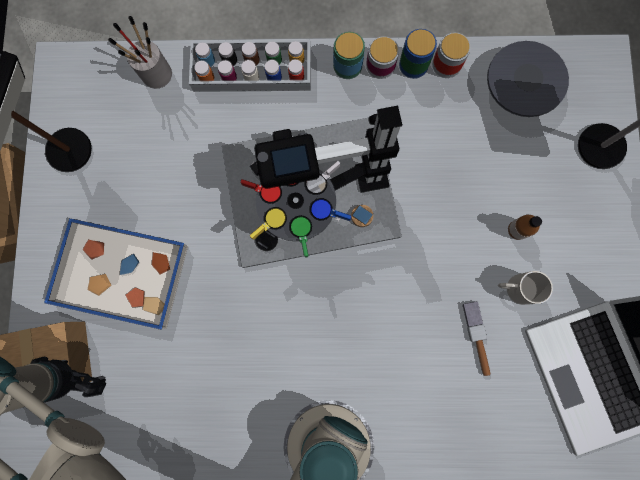

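View pics/sc0.png

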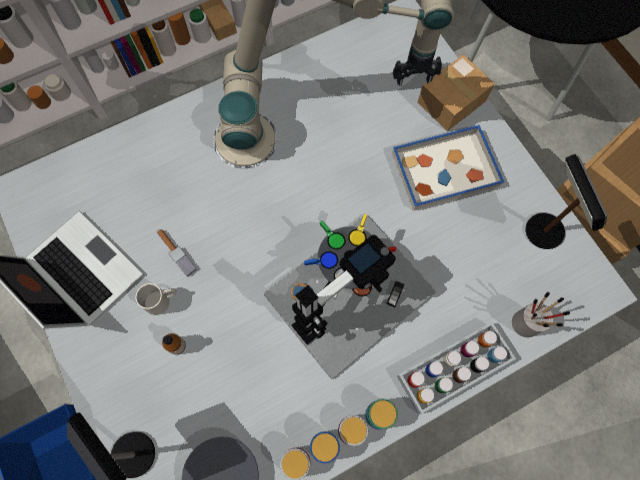

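The top view shows the axle near (296,200), red filter at (270,193), yellow at (275,218), green at (301,227), blue at (321,209), and the camera at (288,160). Black seems to be under the lens, so the wheel must turn clockwise by one click. I'll close the gripper while the wheel settles, then measure.

Call:
jog_arm([
  {"grip":1},
  {"grip":1},
  {"grip":1},
  {"grip":1},
  {"grip":1},
  {"grip":1},
  {"grip":1},
  {"grip":1},
])

```text
$.plan[0]: bad value
```

```bash
cat > meas.py <<'E'
from h import *
from scipy.optimize import least_squares
# hue ranges, and expected index (ccw from red)
HUE={'red':(0,[(0,6),(174,180)]),'yellow':(1,[(22,32)]),'green':(2,[(45,80)]),'blue':(3,[(105,128)])}
def measure(f,box,rmax=12):
    d=load(f); hsv=cv2.cvtColor(d['image'],cv2.COLOR_RGB2HSV); out={}
    x0,y0,x1,y1=box
    for n,(i,rs) in HUE.items():
        m=np.zeros((480,640),np.uint8)
        for lo,hi in rs: m|=cv2.inRange(hsv,(lo,120,60),(hi,255,255))
        k=np.zeros_like(m);k[y0:y1,x0:x1]=m[y0:y1,x0:x1]
        disc=cv2.morphologyEx(k,cv2.MORPH_OPEN,cv2.getStructuringElement(cv2.MORPH_ELLIPSE,(11,11)))
        c=max(cv2.findContours(disc,0,1)[0],key=cv2.contourArea,default=None)
        if c is None: continue
        (u,v),r=cv2.minEnclosingCircle(c); mm=cv2.moments(c)
        u,v=mm['m10']/mm['m00'],mm['m01']/mm['m00']
        P=onz(d,u,v,.173); out[n]=P[:2]; print(n,round(u),round(v),round(r,1),P.round(4))
    return d,out
def fit(out):
    ns=list(out)
    def f(p): return np.concatenate([out[n]-p[:2]-.065*np.array([np.cos(p[2]+HUE[n][0]*np.pi/3),np.sin(p[2]+HUE[n][0]*np.pi/3)]) for n in ns])
    a0=np.mean([out[n] for n in ns],0)
    r=min((least_squares(f,[*a0,t]) for t in (0,2,4)),key=lambda r:r.cost)
    print('axle',r.x[:2].round(4),'red ray deg',np.degrees(r.x[2])%360,'res mm',(r.fun*1e3).round(1)); return r.x
E
python3 - <<'E'
from meas import *
s=sensors.get_state();print(s['clock'],s['width'],s['position'])
grab('top','top1')
d,o=measure('top1',(230,150,380,260)); x=fit(o)
# board edges for the stand yaw
hsv=cv2.cvtColor(d['image'],cv2.COLOR_RGB2HSV)
for n,c in (('lens-left-board corner',(244,266)),('right',(400,236)),('topleft',(223,145))): print(n,onz(d,*c,.018).round(3))
E
```

```text
0.1 0.08521001380507424 [0.20986231 0.53512517 0.40391068]
red 270 194 9.4 [0.6245 0.1391 0.173 ]
yellow 275 218 10.1 [0.5656 0.127  0.173 ]
green 300 226 10.0 [0.5438 0.0651 0.173 ]
blue 321 209 10.1 [0.587  0.0157 0.173 ]
axle [0.607 0.078] red ray deg 71.99853272402723 res mm [-2.6 -0.8  2.1  0.7  0.4  0.6  0.1 -0.5]
lens-left-board corner [0.464 0.226 0.018]
right [ 0.544 -0.195  0.018]
topleft [0.804 0.293 0.018]
```

Call:
jog_arm([
  {"dx":0,"dy":0,"dz":0,"ax":0,"ay":0,"az":0,"grip":1},
  {"dx":0,"dy":0,"dz":0,"ax":0,"ay":0,"az":0,"grip":1},
  {"dx":0,"dy":0,"dz":0,"ax":0,"ay":0,"az":0,"grip":1},
  {"dx":0,"dy":0,"dz":0,"ax":0,"ay":0,"az":0,"grip":1},
  {"dx":0,"dy":0,"dz":0,"ax":0,"ay":0,"az":0,"grip":1},
  {"dx":0,"dy":0,"dz":0,"ax":0,"ay":0,"az":0,"grip":1},
])

```text
clock: 0.65
position: [0.21, 0.5353, 0.4047]
ee_rot: [0.0, 0.186, 0.983, 0.0]
contact_force: [0.5, -0.3, -0.4]
width: 0.012
gripper_force: 0.0
```

Run:
```python
from meas import *
s=sensors.get_state();print(s['clock'],s['width'],s['position'],s['qpos'])
grab('top','top1')
d,o=measure('top1',(230,150,380,260)); x=fit(o)
```

```text
0.65 0.012048462461068285 [0.20996943 0.53529926 0.40474405] [ 1.07601183e+00  2.75872147e-01  1.50489964e+00 -2.91137095e-05
  1.36071280e+00 -1.20996052e-01]
red 270 194 9.4 [0.6245 0.1391 0.173 ]
yellow 275 218 10.1 [0.5656 0.127  0.173 ]
green 300 226 10.0 [0.5438 0.0651 0.173 ]
blue 321 209 10.1 [0.587  0.0157 0.173 ]
axle [0.607 0.078] red ray deg 71.99853272402723 res mm [-2.6 -0.8  2.1  0.7  0.4  0.6  0.1 -0.5]
```

```bash
cat > plan.py <<'E'
from meas import *
from scipy.spatial.transform import Rotation as Ro
def tool(): 
    s=sensors.get_state();q=s['ee_rot'];return s['position'],Ro.from_quat([q[1],q[2],q[3],q[0]]).as_matrix()
def legs(pts):
    p,R=tool()
    for P in pts:
        print(np.round(P,4),'tool mm',(R.T@(np.array(P)-p)*1e3).round(1)); p=np.array(P)
E
python3 - <<'E'
from plan import *
d,o=measure('top1',(230,150,380,260)); o.pop('red'); x=fit(o)
for n,k in (('yellow',1),('green',2),('blue',3)):
    a=x[2]+k*np.pi/3; t=x[:2]+.12*np.array([np.cos(a),np.sin(a)]); print(n,np.degrees(a)%360,t,proj(d,[*t,.195]))
g=np.degrees(x[2])+120
def at(off,z): a=np.radians(g+off);return [*(x[:2]+.128*np.array([np.cos(a),np.sin(a)])),z]
legs([at(30,.4035),at(30,.3535)]+[at(f,.3535) for f in (20,10,0,-10,-20,-30,-40)])
E
```

```text
red 270 194 9.4 [0.6245 0.1391 0.173 ]
yellow 275 218 10.1 [0.5656 0.127  0.173 ]
green 300 226 10.0 [0.5438 0.0651 0.173 ]
blue 321 209 10.1 [0.587  0.0157 0.173 ]
axle [0.608  0.0774] red ray deg 70.90409139632504 res mm [ 0.1  0.4 -0.3 -0.1  0.3 -0.3]
yellow 130.90409139632501 [0.52944307 0.16813619] [256.31002836 230.92204609]
green 190.90409139632501 [0.49018502 0.05473951] [304.15916892 247.21038699]
blue 250.90409139632504 [ 0.56876039 -0.03595729] [342.57238525 214.16938718]
[ 0.5113 -0.0064  0.4035] tool mm [-478.3 -394.3    1.2]
[ 0.5113 -0.0064  0.3535] tool mm [ 0. -0. 50.]
[0.4982 0.0117 0.3535] tool mm [18.8 12.   0. ]
[0.4884 0.0318 0.3535] tool mm [16.4 15.1  0. ]
[0.4823 0.0532 0.3535] tool mm [13.5 17.7  0. ]
[0.48   0.0754 0.3535] tool mm [10.2 19.8  0. ]
[0.4816 0.0977 0.3535] tool mm [ 6.6 21.3  0. ]
[0.4871 0.1193 0.3535] tool mm [ 2.8 22.1  0. ]
[0.4962 0.1397 0.3535] tool mm [-1.  22.3  0. ]
```

The refit without red (partly hidden by the camera) has residuals under 0.4 mm, and the predicted tab pixels match the picture. Moving over the gap between green and blue.

Call:
jog_arm([
  {"dx":-20,"dy":-16,"dz":0,"ax":0,"ay":0,"az":0,"grip":1},
  {"dx":-20,"dy":-16,"dz":0,"ax":0,"ay":0,"az":0,"grip":1},
  {"dx":-20,"dy":-16,"dz":0,"ax":0,"ay":0,"az":0,"grip":1},
  {"dx":-20,"dy":-16,"dz":0,"ax":0,"ay":0,"az":0,"grip":1},
  {"dx":-20,"dy":-16,"dz":0,"ax":0,"ay":0,"az":0,"grip":1},
  {"dx":-20,"dy":-16,"dz":0,"ax":0,"ay":0,"az":0,"grip":1},
  {"dx":-20,"dy":-16,"dz":0,"ax":0,"ay":0,"az":0,"grip":1},
  {"dx":-20,"dy":-16,"dz":0,"ax":0,"ay":0,"az":0,"grip":1},
  {"dx":-20,"dy":-16,"dz":0,"ax":0,"ay":0,"az":0,"grip":1},
  {"dx":-20,"dy":-16,"dz":0,"ax":0,"ay":0,"az":0,"grip":1},
  {"dx":-20,"dy":-16,"dz":0,"ax":0,"ay":0,"az":0,"grip":1},
  {"dx":-20,"dy":-16,"dz":0,"ax":0,"ay":0,"az":0,"grip":1},
  {"dx":-20,"dy":-16,"dz":0,"ax":0,"ay":0,"az":0,"grip":1},
  {"dx":-20,"dy":-16,"dz":0,"ax":0,"ay":0,"az":0,"grip":1},
  {"dx":-20,"dy":-16,"dz":0,"ax":0,"ay":0,"az":0,"grip":1},
  {"dx":-20,"dy":-16,"dz":0,"ax":0,"ay":0,"az":0,"grip":1},
  {"dx":-20,"dy":-16,"dz":0,"ax":0,"ay":0,"az":0,"grip":1},
  {"dx":-20,"dy":-16,"dz":0,"ax":0,"ay":0,"az":0,"grip":1},
  {"dx":-20,"dy":-16,"dz":0,"ax":0,"ay":0,"az":0,"grip":1},
  {"dx":0,"dy":0,"dz":0,"ax":0,"ay":0,"az":0,"grip":1},
])

```text
clock: 2.37
position: [0.4549, 0.1105, 0.4048]
ee_rot: [0.001, 0.188, 0.982, -0.001]
contact_force: [-0.6, -0.0, 0.1]
width: 0.0001
gripper_force: 0.0
```

```bash
cat > legs2.py <<'E'
from plan import *
x=np.array([.608,.0774]);g=190.9
def at(off,z=.3535): a=np.radians(g+off);return [*(x+.128*np.array([np.cos(a),np.sin(a)])),z]
E
python3 - <<'E'
from legs2 import *
legs([at(30,.4035),at(30)])
E
```

```text
[ 0.5113 -0.0064  0.4035] tool mm [-95.5 -87.9   1.8]
[ 0.5113 -0.0064  0.3535] tool mm [ 0.2  0.1 50. ]
```

Call:
jog_arm([
  {"dx":-16,"dy":-14.6,"dz":0,"ax":0,"ay":0,"az":0,"grip":1},
  {"dx":-16,"dy":-14.6,"dz":0,"ax":0,"ay":0,"az":0,"grip":1},
  {"dx":-16,"dy":-14.6,"dz":0,"ax":0,"ay":0,"az":0,"grip":1},
  {"dx":-16,"dy":-14.6,"dz":0,"ax":0,"ay":0,"az":0,"grip":1},
  {"dx":-16,"dy":-14.6,"dz":0,"ax":0,"ay":0,"az":0,"grip":1},
  {"dx":-15.5,"dy":-14.9,"dz":0,"ax":0,"ay":0,"az":0,"grip":1},
  {"dx":0,"dy":0,"dz":0,"ax":0,"ay":0,"az":0,"grip":1},
  {"dx":0,"dy":0,"dz":0,"ax":0,"ay":0,"az":0,"grip":1},
])

```text
clock: 3.03
position: [0.5097, -0.0034, 0.4045]
ee_rot: [-0.0, 0.187, 0.982, 0.0]
contact_force: [0.1, 1.5, -0.3]
width: -0.0004
gripper_force: 0.0
```

Run:
```python
from legs2 import *
legs([at(30,.4035),at(30)])
d=grab('wrist','w1')
for off in (0,60): # predicted tab tops
    a=np.radians(g+off); print(off,[proj(d,[*(x+r*np.array([np.cos(a),np.sin(a)])),.195]).round(0) for r in (.1,.14)])
```

```text
[ 0.5113 -0.0064  0.4035] tool mm [-2.6 -2.2  1. ]
[ 0.5113 -0.0064  0.3535] tool mm [-0. -0. 50.]
0 [array([424., 243.]), array([390., 183.])]
60 [array([338., 374.]), array([276., 376.])]
```

View pics/w1.png

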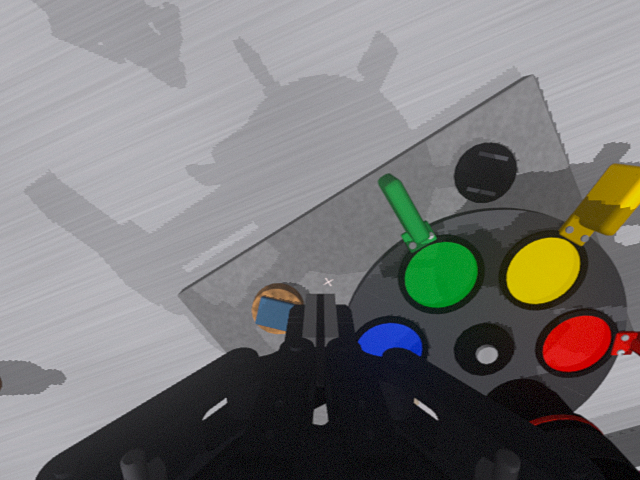

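The green tab lies at (388,178)–(428,238), within 5 px of prediction. The shut fingertips near (320,300) hang in the clear gap outside the rim. Descending beside green.

Call:
jog_arm([
  {"dx":-1.5,"dy":-1,"dz":9,"ax":0,"ay":0,"az":0,"grip":1},
  {"dx":0,"dy":0,"dz":9,"ax":0,"ay":0,"az":0,"grip":1},
  {"dx":0,"dy":0,"dz":9,"ax":0,"ay":0,"az":0,"grip":1},
  {"dx":0,"dy":0,"dz":9,"ax":0,"ay":0,"az":0,"grip":1},
  {"dx":0,"dy":0,"dz":8,"ax":0,"ay":0,"az":0,"grip":1},
  {"dx":0,"dy":0,"dz":6,"ax":0,"ay":0,"az":0,"grip":1},
  {"dx":0,"dy":0,"dz":0,"ax":0,"ay":0,"az":0,"grip":1},
  {"dx":0,"dy":0,"dz":0,"ax":0,"ay":0,"az":0,"grip":1},
])

```text
clock: 3.75
position: [0.5105, -0.0046, 0.3542]
ee_rot: [-0.0, 0.186, 0.983, 0.0]
contact_force: [0.4, 0.7, 0.8]
width: -0.0004
gripper_force: 0.0
```

Run:
```python
from legs2 import *
legs([at(f) for f in (20,10,0,-10,-20,-30)])
```

```text
[0.4982 0.0117 0.3535] tool mm [17.4 10.6  0.7]
[0.4884 0.0317 0.3535] tool mm [16.4 15.1  0. ]
[0.4823 0.0532 0.3535] tool mm [13.5 17.7  0. ]
[0.48   0.0754 0.3535] tool mm [10.2 19.8  0. ]
[0.4816 0.0976 0.3535] tool mm [ 6.6 21.3  0. ]
[0.487  0.1193 0.3535] tool mm [ 2.8 22.1  0. ]
```

Call:
jog_arm([
  {"dx":6,"dy":3.5,"dz":0,"ax":0,"ay":0,"az":0,"grip":1},
  {"dx":6,"dy":3.5,"dz":0.5,"ax":0,"ay":0,"az":0,"grip":1},
  {"dx":5.4,"dy":3.6,"dz":0,"ax":0,"ay":0,"az":0,"grip":1},
  {"dx":5.4,"dy":5,"dz":0,"ax":0,"ay":0,"az":0,"grip":1},
  {"dx":5.4,"dy":5,"dz":0,"ax":0,"ay":0,"az":0,"grip":1},
  {"dx":5.4,"dy":5,"dz":0,"ax":0,"ay":0,"az":0,"grip":1},
  {"dx":4.5,"dy":5.9,"dz":0,"ax":0,"ay":0,"az":0,"grip":1},
  {"dx":4.5,"dy":5.9,"dz":0,"ax":0,"ay":0,"az":0,"grip":1},
  {"dx":4.5,"dy":5.9,"dz":0,"ax":0,"ay":0,"az":0,"grip":1},
  {"dx":0,"dy":0,"dz":0,"ax":0,"ay":0,"az":0,"grip":1},
])

```text
clock: 4.58
position: [0.4833, 0.0522, 0.3546]
ee_rot: [0.002, 0.185, 0.983, -0.002]
contact_force: [1.1, 0.7, -0.3]
width: -0.0001
gripper_force: 0.3
```

Run:
```python
from legs2 import *
legs([at(f) for f in (-10,-20,-30)]); grab('wrist','w2')
```

```text
[0.48   0.0754 0.3535] tool mm [11.5 20.4  1. ]
[0.4816 0.0976 0.3535] tool mm [ 6.6 21.3 -0.1]
[0.487  0.1193 0.3535] tool mm [ 2.8 22.1 -0.1]
```

View pics/w2.png

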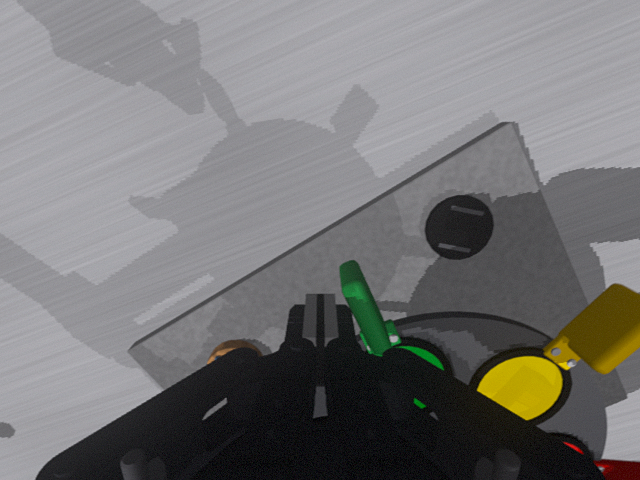

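The green tab, at (345,265)–(385,345), now lies against the outside of the right finger and has started to turn. Continuing the push slowly.

Call:
jog_arm([
  {"dx":2.9,"dy":5.1,"dz":0.5,"ax":0,"ay":0,"az":0,"grip":1},
  {"dx":2.9,"dy":5.1,"dz":0,"ax":0,"ay":0,"az":0,"grip":1},
  {"dx":2.9,"dy":5.1,"dz":0,"ax":0,"ay":0,"az":0,"grip":1},
  {"dx":2.8,"dy":5.1,"dz":0,"ax":0,"ay":0,"az":0,"grip":1},
  {"dx":1.7,"dy":5.3,"dz":0,"ax":0,"ay":0,"az":0,"grip":1},
  {"dx":1.7,"dy":5.3,"dz":0,"ax":0,"ay":0,"az":0,"grip":1},
  {"dx":1.6,"dy":5.3,"dz":0,"ax":0,"ay":0,"az":0,"grip":1},
  {"dx":1.6,"dy":5.3,"dz":0,"ax":0,"ay":0,"az":0,"grip":1},
  {"dx":0,"dy":0,"dz":0,"ax":0,"ay":0,"az":0,"grip":1},
  {"dx":0,"dy":0,"dz":0,"ax":0,"ay":0,"az":0,"grip":1},
])

```text
clock: 5.47
position: [0.4805, 0.099, 0.3535]
ee_rot: [-0.001, 0.186, 0.983, 0.001]
contact_force: [-0.2, 0.0, 0.8]
width: -0.0001
gripper_force: 0.0
```

Run:
```python
from legs2 import *
legs([at(f) for f in (-25,-30,-35)]); grab('wrist','w3')
```

```text
[0.4839 0.1086 0.3535] tool mm [ 0.3 10.2  0.1]
[0.487  0.1193 0.3535] tool mm [ 0.9 11.1  0. ]
[0.4912 0.1297 0.3535] tool mm [-0.  11.2  0. ]
```

View pics/w3.png

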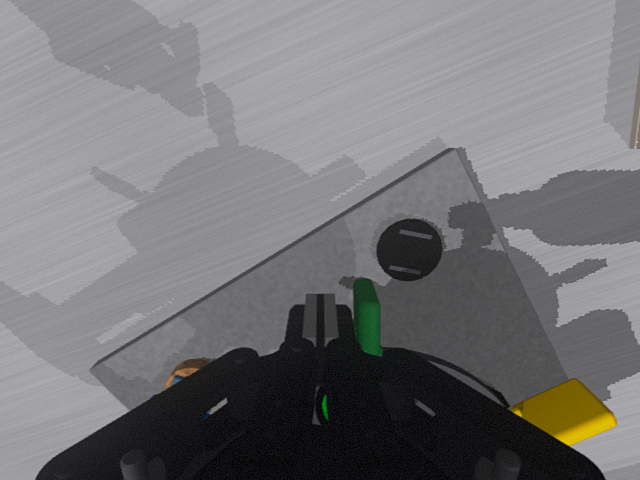

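Green, at (357,280)–(380,355), is still near the finger and the force is almost zero, so the wheel is about at the half-way crest. Pushing a little further.

Call:
jog_arm([
  {"dx":0.3,"dy":4,"dz":0,"ax":0,"ay":0,"az":0,"grip":1},
  {"dx":0.3,"dy":4,"dz":0,"ax":0,"ay":0,"az":0,"grip":1},
  {"dx":0.3,"dy":4,"dz":0,"ax":0,"ay":0,"az":0,"grip":1},
  {"dx":0.3,"dy":4,"dz":0,"ax":0,"ay":0,"az":0,"grip":1},
  {"dx":0,"dy":0,"dz":0,"ax":0,"ay":0,"az":0,"grip":1},
  {"dx":0,"dy":0,"dz":0,"ax":0,"ay":0,"az":0,"grip":1},
  {"dx":0,"dy":0,"dz":0,"ax":0,"ay":0,"az":0,"grip":1},
  {"dx":0,"dy":0,"dz":0,"ax":0,"ay":0,"az":0,"grip":1},
  {"dx":0,"dy":0,"dz":0,"ax":0,"ay":0,"az":0,"grip":1},
])

```text
clock: 6.27
position: [0.4857, 0.1136, 0.3538]
ee_rot: [0.0, 0.186, 0.983, 0.0]
contact_force: [0.3, -0.2, -0.6]
width: 0.0001
gripper_force: 0.0
```

Run:
```python
from legs2 import *
legs([at(-35)]); grab('wrist','w4')
```

```text
[0.4912 0.1297 0.3535] tool mm [ 0.8 17.   0.3]
```

View pics/w4.png

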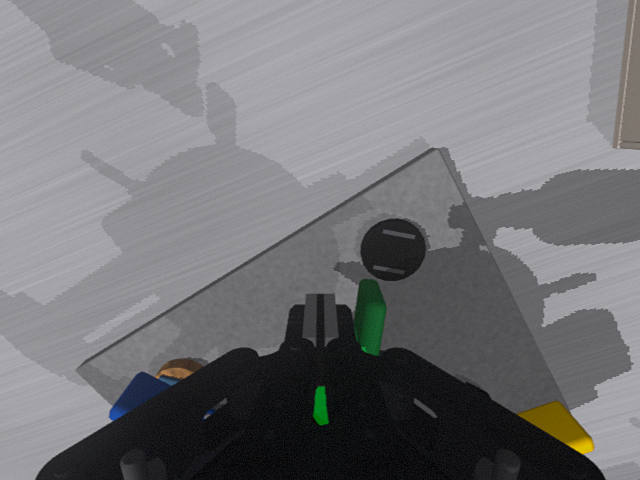

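Run:
```python
from legs2 import *
for f in ('w2','w3','w4'):
    d=load(f); hsv=cv2.cvtColor(d['image'],cv2.COLOR_RGB2HSV)
    for n,lo,hi in (('green',45,80),('yellow',22,32)):
        m=cv2.inRange(hsv,(lo,120,40),(hi,255,255))
        c=max(cv2.findContours(m,0,1)[0],key=cv2.contourArea).reshape(-1,2)
        if n=='green':
            top=c[c[:,1]<c[:,1].min()+25].mean(0)
        else: top=c.mean(0)
        P=onz(d,*top,.19); v=P[:2]-x; print(f,n,top.round(),P.round(3),'r',np.hypot(*v).round(3),'ang',(np.degrees(np.arctan2(v[1],v[0]))-(g if n=='green' else g-60)).round(1))
```

```text
w2 green [352. 271.] [0.465 0.073 0.19 ] r 0.143 ang -369.1
w2 yellow [566. 355.] [0.542 0.152 0.19 ] r 0.1 ang 0.6
w3 green [364. 289.] [0.471 0.123 0.19 ] r 0.145 ang -29.2
w3 yellow [565. 412.] [0.572 0.194 0.19 ] r 0.122 ang -23.8
w4 green [369. 289.] [0.477 0.139 0.19 ] r 0.145 ang -36.1
w4 yellow [557. 426.] [0.585 0.204 0.19 ] r 0.128 ang -30.7
```

The wheel has turned about 31–36°, just at the crest. A few millimetres more.

Call:
jog_arm([
  {"dx":0.2,"dy":4,"dz":0,"ax":0,"ay":0,"az":0,"grip":1},
  {"dx":0.2,"dy":4,"dz":0,"ax":0,"ay":0,"az":0,"grip":1},
  {"dx":0.2,"dy":4,"dz":0,"ax":0,"ay":0,"az":0,"grip":1},
  {"dx":0,"dy":0,"dz":0,"ax":0,"ay":0,"az":0,"grip":1},
  {"dx":0,"dy":0,"dz":0,"ax":0,"ay":0,"az":0,"grip":1},
  {"dx":0,"dy":0,"dz":0,"ax":0,"ay":0,"az":0,"grip":1},
  {"dx":0,"dy":0,"dz":0,"ax":0,"ay":0,"az":0,"grip":1},
  {"dx":0,"dy":0,"dz":0,"ax":0,"ay":0,"az":0,"grip":1},
])

```text
clock: 6.98
position: [0.4893, 0.125, 0.3537]
ee_rot: [-0.0, 0.186, 0.983, 0.0]
contact_force: [0.0, 0.6, 0.2]
width: -0.0
gripper_force: 0.0
```

Run:
```python
from legs2 import *
legs([at(-40)]); grab('wrist','w5')
```

```text
[0.4962 0.1397 0.3535] tool mm [-1.  16.2  0.2]
```

View pics/w5.png

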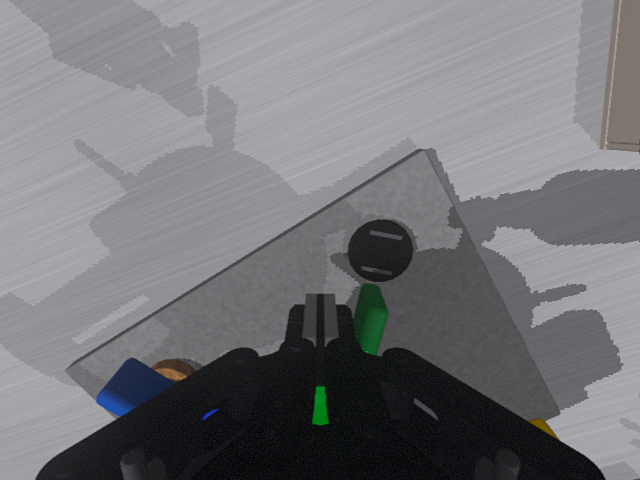

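Green, at (355,285)–(387,355), has followed to roughly 40° but has not sprung away. Continuing along the arc.

Call:
jog_arm([
  {"dx":-0.3,"dy":4,"dz":0,"ax":0,"ay":0,"az":0,"grip":1},
  {"dx":-0.3,"dy":4,"dz":0,"ax":0,"ay":0,"az":0,"grip":1},
  {"dx":-0.3,"dy":4,"dz":0,"ax":0,"ay":0,"az":0,"grip":1},
  {"dx":-0.3,"dy":4,"dz":0,"ax":0,"ay":0,"az":0,"grip":1},
  {"dx":0,"dy":0,"dz":0,"ax":0,"ay":0,"az":0,"grip":1},
  {"dx":0,"dy":0,"dz":0,"ax":0,"ay":0,"az":0,"grip":1},
  {"dx":0,"dy":0,"dz":0,"ax":0,"ay":0,"az":0,"grip":1},
  {"dx":0,"dy":0,"dz":0,"ax":0,"ay":0,"az":0,"grip":1},
])

```text
clock: 7.7
position: [0.4963, 0.1394, 0.3537]
ee_rot: [-0.0, 0.186, 0.983, 0.0]
contact_force: [0.4, -0.6, 0.4]
width: 0.0003
gripper_force: 0.0
```

Run:
```python
from legs2 import *
legs([at(-50)]); a=grab('wrist','w6');b=grab('scene','s6');c=grab('top','t6')
im=np.hstack([cv2.resize(a['image'][240:],(400,150)),cv2.resize(b['image'][190:310,250:450],(400,240))[:150*1]]) if 0 else None
s=cv2.resize(b['image'][190:310,260:420],(400,300));t=cv2.resize(c['image'][140:260,230:390],(400,300));w=cv2.resize(a['image'],(400,300))
cv2.imwrite('pics/c6.png',np.vstack([np.hstack([w,s]),np.hstack([t,t*0])])[:,:,::-1])
```

```text
[0.5087 0.1581 0.3535] tool mm [-4.7 21.9  0.2]
```

View pics/c6.png

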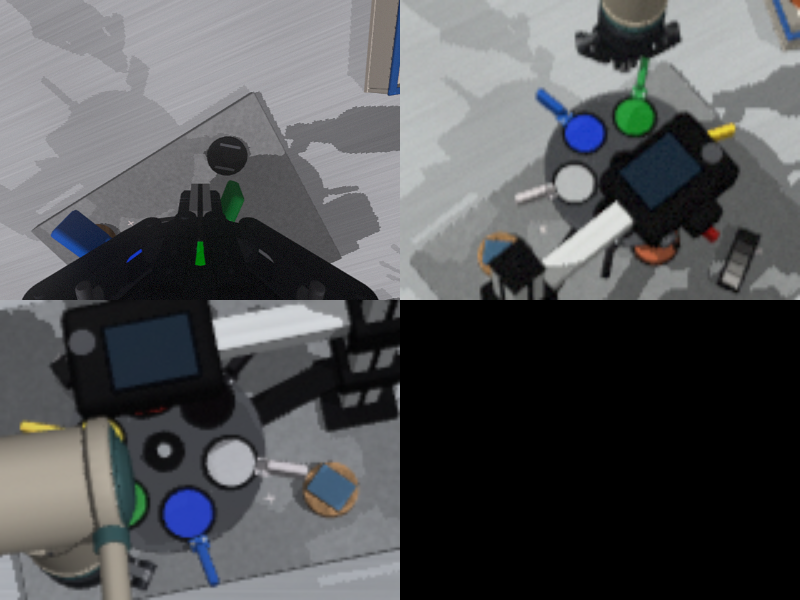

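Wrist view: green stands just off the finger at (232,203). Scene and top crops: blue is nearly at green's old place, and red is going under the lens. Measuring the wheel angle from blue.

```bash
cat > wa.py <<'E'
from legs2 import *
def wa(f,box=(230,150,380,260)):
    d,o=measure(f,box)
    for n in ('blue','yellow','green'):
        if n in o:
            v=o[n]-x; print(n,'r',np.hypot(*v).round(4),'turn',((np.degrees(np.arctan2(v[1],v[0]))-(g+60*(HUE[n][0]-2))+180)%360-180).round(1))
E
python3 - <<'E'
from wa import *
wa('t6')
E
```

```text
blue 305 225 10.1 [0.5473 0.0548 0.173 ]
blue r 0.0647 turn -50.5
```

Call:
jog_arm([
  {"dx":0,"dy":0,"dz":0,"ax":0,"ay":0,"az":0,"grip":1},
  {"dx":0,"dy":0,"dz":0,"ax":0,"ay":0,"az":0,"grip":1},
  {"dx":0,"dy":0,"dz":0,"ax":0,"ay":0,"az":0,"grip":1},
  {"dx":0,"dy":0,"dz":0,"ax":0,"ay":0,"az":0,"grip":1},
  {"dx":0,"dy":0,"dz":0,"ax":0,"ay":0,"az":0,"grip":1},
  {"dx":0,"dy":0,"dz":0,"ax":0,"ay":0,"az":0,"grip":1},
])

```text
clock: 8.35
position: [0.4964, 0.1394, 0.3537]
ee_rot: [0.0, 0.186, 0.983, 0.0]
contact_force: [0.2, 0.7, 0.4]
width: 0.0
gripper_force: 0.0
```

Run:
```python
from wa import *
grab('top','t7');wa('t7')
```

```text
blue 305 225 10.1 [0.5473 0.0548 0.173 ]
blue r 0.0647 turn -50.5
```

The wheel rests at −50.5°, 9.5° short of the click, with no force on the tool. Pushing a little further and checking.

Call:
jog_arm([
  {"dx":-0.6,"dy":3,"dz":0,"ax":0,"ay":0,"az":0,"grip":1},
  {"dx":-0.6,"dy":3,"dz":0,"ax":0,"ay":0,"az":0,"grip":1},
  {"dx":-0.6,"dy":3,"dz":0,"ax":0,"ay":0,"az":0,"grip":1},
  {"dx":0,"dy":0,"dz":0,"ax":0,"ay":0,"az":0,"grip":1},
  {"dx":0,"dy":0,"dz":0,"ax":0,"ay":0,"az":0,"grip":1},
])

```text
clock: 8.82
position: [0.5015, 0.1474, 0.3537]
ee_rot: [0.0, 0.186, 0.983, 0.0]
contact_force: [-0.4, -0.3, 0.4]
width: -0.0001
gripper_force: 0.0
```

Run:
```python
from wa import *
grab('top','t8');wa('t8');grab('wrist','w8');print(sensors.get_state()['contact_force'])
```

```text
blue 300 226 10.1 [0.5441 0.065  0.173 ]
blue r 0.0651 turn -59.9
[-0.4254001  -0.08535572  0.20945872]
```

The wheel is now at −59.9°, so it has clicked in and sprung clear of the finger. Backing off, lifting and withdrawing to check.

Call:
jog_arm([
  {"dx":2,"dy":-4,"dz":0,"ax":0,"ay":0,"az":0,"grip":1},
  {"dx":2,"dy":-4,"dz":0,"ax":0,"ay":0,"az":0,"grip":1},
  {"dx":0,"dy":0,"dz":-10,"ax":0,"ay":0,"az":0,"grip":1},
  {"dx":0,"dy":0,"dz":-15,"ax":0,"ay":0,"az":0,"grip":1},
  {"dx":0,"dy":0,"dz":-15,"ax":0,"ay":0,"az":0,"grip":1},
  {"dx":0,"dy":0,"dz":-15,"ax":0,"ay":0,"az":0,"grip":1},
  {"dx":0,"dy":0,"dz":-10,"ax":0,"ay":0,"az":0,"grip":1},
  {"dx":20,"dy":0,"dz":0,"ax":0,"ay":0,"az":0,"grip":1},
  {"dx":20,"dy":0,"dz":0,"ax":0,"ay":0,"az":0,"grip":1},
  {"dx":20,"dy":0,"dz":0,"ax":0,"ay":0,"az":0,"grip":1},
  {"dx":20,"dy":0,"dz":0,"ax":0,"ay":0,"az":0,"grip":1},
  {"dx":20,"dy":0,"dz":0,"ax":0,"ay":0,"az":0,"grip":1},
  {"dx":20,"dy":0,"dz":0,"ax":0,"ay":0,"az":0,"grip":1},
  {"dx":20,"dy":0,"dz":0,"ax":0,"ay":0,"az":0,"grip":1},
  {"dx":20,"dy":0,"dz":0,"ax":0,"ay":0,"az":0,"grip":1},
  {"dx":0,"dy":0,"dz":0,"ax":0,"ay":0,"az":0,"grip":1},
  {"dx":0,"dy":0,"dz":0,"ax":0,"ay":0,"az":0,"grip":1},
])

```text
clock: 10.33
position: [0.3451, 0.1996, 0.4193]
ee_rot: [0.001, 0.185, 0.983, 0.0]
contact_force: [0.2, 0.4, -0.1]
width: -0.0
gripper_force: 0.0
```

Run:
```python
from wa import *
t=grab('top','t9');wa('t9');b=grab('scene','s9')
s=cv2.resize(b['image'][190:310,260:420],(400,300));t=cv2.resize(t['image'][140:260,230:390],(400,300))
cv2.imwrite('pics/c9.png',np.hstack([s,t])[:,:,::-1])
```

```text
yellow 271 194 9.8 [0.625  0.1382 0.173 ]
green 275 218 10.1 [0.5651 0.127  0.173 ]
blue 300 226 10.0 [0.544  0.0651 0.173 ]
blue r 0.0652 turn -60.0
yellow r 0.0631 turn -56.5
green r 0.0656 turn -60.0
```

View pics/c9.png

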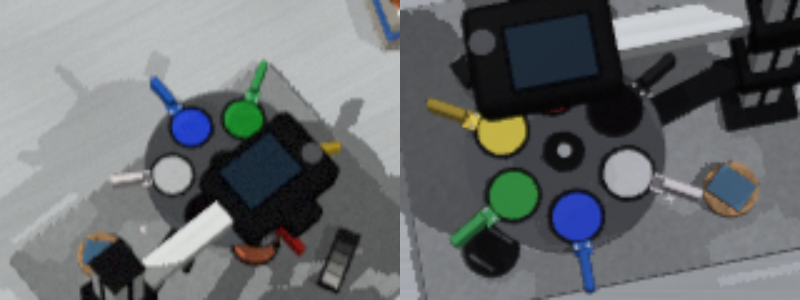

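The wheel has turned exactly one click. Red sits under the lens, with its tab showing past the camera at (290,240) in the scene crop. The vase, sherd rest, grey scale and cap stand undisturbed, so I'm handing in.

```bash
python3 -c "
from rig import manip
print(manip.sign_off())"
```

```text
the job is handed in; nothing more can be done
None
```

The red filter is clicked in under the lens: I pushed the green tab from the side one click clockwise (measured 60.0°), withdrew the arm clear, and handed the job in at about 10 s.

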